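# Make up the outlet compression joint of the dispensary's water purifier

### The job

Make up the outlet joint on top of the white water purifier: run the loose brass nut down clockwise with the fingers alone until it is just finger-tight, then take the big blue-handled open-ended wrench, set it on the nut and turn it one quarter turn further, no more. Lift the wrench off without slackening the nut and lay it back flat on the grey tool mat (set it down, do not drop it). Do not lever on the capped tube end that stands up through the nut, and leave everything else where it is.

Things in the scene. Friction and masses are not known exactly. Their poses are not given: they have to be found in the camera images.
- unit: white bench water purifier, 240 x 340 x 85 mm, fixed; origin under its centre on the bench, z up, display on its -x side. Outlet port on the deck at x -20, y +70 mm. Two white filter cartridges, 92 mm across and up to 191 mm above the bench, stand at y -105, x -50 and +60 mm; else the deck is clear (a flat vent plug at x 75, y 120 mm is 11 mm tall)
- outlet (a point): centre of the outlet port's steel flange, on the deck 85 mm above the bench, on the nut's upright axis. Above it: flange 50 mm across to 89 mm, brass hexagon body 28 mm across flats to 102 mm, then the nut
- nut: hexagonal brass union nut on the outlet port, 32 mm across flats, 37 mm across corners, 19 mm tall plus a 3 mm round collar. Origin on its axis at its underside, 107 mm above the bench when tight; z up; flats face its +y, -y and every 60 degrees, corners lie on +x and -x; a white line marks the +y flat. At the start it is a hidden 1.5 to 2.4 rad short of finger-tight
- nut_top (a point): centre of the nut's top, 22 mm above its underside. The nut turns clockwise (from above) to tighten, 2 mm pitch. Running free it drags with about 0.1 N m; finger-tight is felt as a firm stop, from where 0.5 to 0.65 N m is needed to turn it on, rising to 0.7 to 0.85 N m over the quarter turn. It stays where it is left, but 0.1 N m backwards slackens it
- olive_rim (a point): a point on the ferrule (olive) hidden inside the nut, 10 mm from the axis. The ferrule stands still until the nut is finger-tight and from then on is dragged round with the nut, angle for angle
- tube: capped end of a 22 mm steel tube, upright, that runs through the nut; blue cap 25 mm across, top 151 mm above the bench. Fixed. Origin on its axis, 100 mm above the bench
- wrench: big open-ended wrench with a blue handle, loose, about 0.3 kg, flat on the mat. Handle 14 mm thick, jaw 12 mm, flush on the underside. Origin on the underside at the jaw's centre (where the nut's axis goes when home); +x points straight out of the mouth, z up; handle 18 mm wide from x -62 to -200 mm. Centre of mass near x -64 mm
- wrench_jaw (a point): centre of the wrench's jaw, 6 mm above its underside. Gap 33.6 mm between parallel faces that reach x +13 mm from here, then flare to the tips at x +22 mm; throat at x -18.5 mm (a nut corner touches it when home); head 58 mm wide
- wrench_grip (a point): middle of the wrench's blue handle, x -131 mm from its origin, 7 mm above its underside
- mat: grey nitrile tool mat, 300 x 250 x 3 mm, fixed flat on the bench; origin under its centre, x along the long side
- small_wrench: small red-handled wrench (20 mm jaw), too small for this nut, on the mat; leave alone
- spare_nut: spare small brass nut, 24 mm across flats, on the mat; leave alone
- syrup_bottle: amber bottle, 64 mm wide, 150 mm tall; leave alone
- pill_bottle: white pill bottle, 56 mm wide, 85 mm tall; leave alone
- medicine_cup: clear medicine cup, 52 mm wide, 55 mm tall; leave alone
Things that resemble listed ones, but are neither listed nor needed, are in the scene too. What is shaped like the wrench but brown is not meant.

How it is judged:
On the way, in this order (a step that is already met when the one before it is completed fails the run):
1. the nut is run right down to finger-tight by the fingers, the ferrule not yet turned more than about 14 degrees (z of nut in the frame of unit below 0.10704 m and distance of olive_rim from where it was at the start of the episode below 0.0025 m and contact force between wrench and nut below 0.1 N), for 0.2 s.
2. the nut (with the ferrule) has been turned a quarter turn past finger-tight, within about 20 degrees (z of nut in the frame of unit below 0.10704 m and distance of olive_rim from where it was at the start of the episode between 0.01146 and 0.01638 m), for 0.2 s.
At the end, for the whole second after the job is handed in: The nut stands a quarter turn past finger-tight, within about 20 degrees (ferrule rim moved 11.5 to 16.4 mm), slackened by no more than 7 degrees (0.04 mm). The wrench lies flat (within 7 degrees), still and released, the middle of its handle over the mat (all of step 2 and z of wrench_grip in the frame of mat below 0.016 m and angle between the z axis of wrench and the z axis of mat, either way round below 0.12 rad and x of wrench_grip in the frame of mat between -0.15 and 0.15 m and y of wrench_grip in the frame of mat between -0.125 and 0.125 m and linear speed of wrench below 0.02 m/s and contact force between wrench and the fingers below 0.1 N); the robot touches nothing.
It fails at once if the nut was driven past finger-tight (ferrule turned more than about 14 degrees) with the fingers instead of the wrench (contact force between the fingers and nut above 0.5 N and distance of olive_rim from where it was at the start of the episode above 0.0025 m).
It fails at once if the wrench worked the nut before it was finger-tight (contact force between wrench and nut above 3 N and z of nut in the frame of unit above 0.10712 m).
It fails at once if the tube end was levered on (more than 15 N) (contact force between any of the fingers, the arm, wrench and tube above 15 N).
It fails at once if the wrench was dropped (linear speed of wrench above 0.7 m/s and contact force between the fingers and wrench below 0.1 N).
It fails at once if another thing on the bench was moved more than 30 mm (distance of any of small_wrench, spare_nut, syrup_bottle, pill_bottle, medicine_cup from where it was at the start of the episode above 0.03 m).
It also fails if it takes over 72 s, if anything falls off the work surface, if the arm or the gripper's body presses on something with over 40 N, if the wrist force passes 120 N, or if a joint passes its speed limit or range.

### The arm

A 6-joint arm with a two-finger parallel gripper is mounted at the origin on the work surface. World frame = base frame: x ahead of the robot, y to its left, z up, the work surface at z = 0. Lengths are in m, angles in rad, forces in N, time in s.
With the tool pointing down it reaches from about 0.35 to 0.775 m from the base axis. Payload 5.5 kg.
Tool frame: the origin (TCP) lies at the centre of the arm's flange, where the gripper is bolted on; the fingertips stand 173 mm ahead of it and the grasp point (between the pads) lies 155 mm ahead of it; z points along the fingers, y is the direction in which the jaws open and shut (so a half turn about z gives the same grasp; the last joint's range is limited). The gripper opens to 85 mm and grips with 20 to 120 N. Pads are 22 mm wide; open, the fingers measure 114 mm over their backs; the gripper's body (76 mm by 85 mm) begins 54 mm behind the grasp point. The pads swing forward as they close: fully open they stand 13 mm farther back than shut.
Start: joints at [-1.265, 0.313, 0.046, 1.304, 0, 1.431], TCP at [0.248, -0.519, 0.405] pointing down, gripper open.
Joint ranges: [-2.76, 2.76], [-0.86, 1.69], [-1.03, 1.26], [-2.2, 2.34], [-1.47, 1.5], [-3.14, 3.14]. Speed limits (rad/s): [2.57, 2.57, 3.14, 3.14, 3.14, 3.14].

### API

Orientations are given as a unit quaternion [w, x, y, z].
In Python, from workcell import env gives the robot as it stands.
- The arm moves only by the shell command python3 -m crank 'ROWS' [FORCE]. ROWS is JSON, a list of rows, each a list of 3 entries, a list of its own where there are three numbers: the shift along the tool's x, y, z in units of 40 mm (1.0 is 40 mm), then the turn about the tool's z in units of 5 degrees (1.0 is 5 degrees), then the gripper command: -1 is fully open, 1 is shut, values between are in proportion. In form: [[[x, y, z], yaw, hand], ...]. A call has 1 to 5 rows; each row shifts and turns the commanded pose from where the row before left it, along the tool's axes as they then stand; what a row does not reach is not made up. A row lasts 1/12 s, in which the tool goes at most 41.7 mm and 7.16 degrees, less where a joint would pass 70% of its speed; a pose out of reach is approached as far as the arm can. A call is refused whole if a number of a shift passes 1 or a number of a turn 1, either way. A call with a gripper value outside its range is refused whole. The fingers move at their own pace and stop on an object; FORCE is the grip in N (left out, the last holds). Time passes only in rows, so rows that do not move let the fingers close. It gives the time, the measured TCP pose, the force and the opening at its end, in the units of the state.
- env.get_state(): the state, without advancing time (a new reading comes with each control period).
- env.read_camera(name): name is "side" or "top"; returns a dict with "frame" (400x640x3 uint8, red, green, blue), "depth" (400x640 float32, m along the optical axis (not along the pixel's ray), 0 where there is no reading), "K" (3x3 intrinsics, pixels), "dist" ([k1, k2, p1, p2, k3] as OpenCV has them; the pictures are not rectified), "extrinsics" (4x4, takes a point from world to camera coordinates). Camera axes: x right, y up, looking along -z (the intrinsics and any distortion apply to the point x, -y, -z); pixel columns grow to the right and rows downward; lengths in m; the calibration is good to about 2 mm. A picture is of the moment at which its call begins.
- env.hand_in(): hands the job in, once; it reports no verdict.
The state is a dict: "clock": time; "joint_pos": joint angles; "qvel": joint speeds; "tau": joint torques, N m; "tcp_pos": TCP position; "orientation": TCP orientation; "wrist_force": force on the tool from outside, world axes, zero at the start; "ft_torque": the same for the moment, N m; "finger_gap": finger opening in m.
Only numpy, scipy, OpenCV 4.12 (cv2) and the standard library are available. Lean on these libraries where they do the work, as an engineer would, in place of code of your own. Each camera call takes 0.05 s, during which the arm holds its last target. There are 200 camera calls.

## Working session

There is one attempt and no reset: what is moved stays moved. The work goes in short steps, Python scripts to look and compute and a shell command to move; the robot and the scene stay as the last step left them, time stands still between calls to the robot, and variables do not carry over. Pictures are saved under pics/ and viewed, on a budget of 10 in all, crops included, one or two more only if the job needs it, and the job is handed in when it is done.

```bash
mkdir -p pics; ls; cat > h.py <<'E'
import numpy as np, cv2
from workcell import env
from scipy.spatial.transform import Rotation as R
def shot(n):
    return env.read_camera(n)
def pix2w(c,u,v,z=None):
    """pixel -> world using depth, or plane z"""
    K=np.array(c["K"],float);d=np.array(c["dist"],float);T=np.array(c["extrinsics"],float)
    x,y=cv2.undistortPoints(np.array([[[u,v]]],float),K,d)[0,0]
    Ti=np.linalg.inv(T); ray=Ti[:3,:3]@np.array([x,-y,-1.]); o=Ti[:3,3]
    if z is None:
        s=float(c["depth"][int(round(v)),int(round(u))])
    else: s=(z-o[2])/ray[2]
    return o+s*ray
def w2pix(c,p):
    K=np.array(c["K"],float);d=np.array(c["dist"],float);T=np.array(c["extrinsics"],float)
    q=T[:3,:3]@np.array(p,float)+T[:3,3]
    q=np.array([q[0],-q[1],-q[2]])
    return cv2.projectPoints(q.reshape(1,1,3),np.zeros(3),np.zeros(3),K,d)[0].ravel()
def save(f,n): cv2.imwrite("pics/"+n,cv2.cvtColor(f,cv2.COLOR_RGB2BGR))
def st():
    s=env.get_state(); return s
E
python3 - <<'E'
from h import *
import pickle
s=st();print({k:np.round(v,3) for k,v in s.items()})
for n in("top","side"):
    c=shot(n);pickle.dump(c,open(n+"0.pkl","wb"));save(c["frame"],n+"0.png");print(np.linalg.inv(c["extrinsics"]).round(3))
E
```

```text
pics
{'clock': np.float64(0.0), 'joint_pos': array([-1.265,  0.314,  0.045,  1.304,  0.   ,  1.431]), 'qvel': array([ 0.   ,  0.002, -0.   ,  0.001, -0.   , -0.002]), 'tau': array([ 0.0000e+00, -4.8062e+01,  2.9854e+01,  1.9000e-02, -0.0000e+00,
       -0.0000e+00]), 'tcp_pos': array([ 0.248, -0.519,  0.404]), 'orientation': array([-0.001,  0.975,  0.221, -0.   ]), 'wrist_force': array([-0.062,  0.566, -0.034]), 'ft_torque': array([ 0.031,  0.002, -0.028]), 'finger_gap': np.float64(0.085)}
[[-0.01   0.995 -0.102  0.301]
 [-1.    -0.01   0.007 -0.051]
 [ 0.006  0.103  0.995  1.801]
 [ 0.     0.     0.     1.   ]]
[[-0.882  0.296 -0.367  0.095]
 [-0.472 -0.547  0.691  0.634]
 [ 0.004  0.783  0.622  0.729]
 [ 0.     0.     0.     1.   ]]
```

View pics/top0.png

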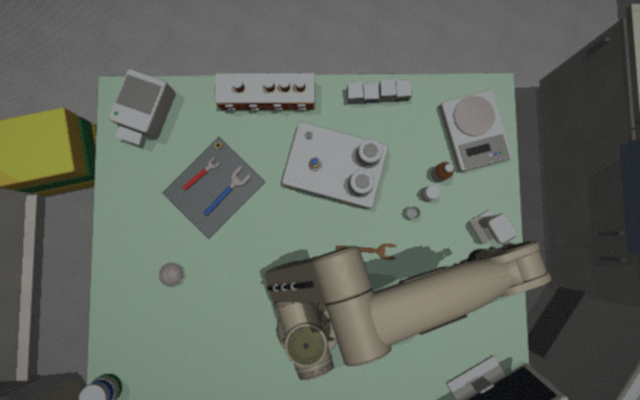

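View pics/side0.png

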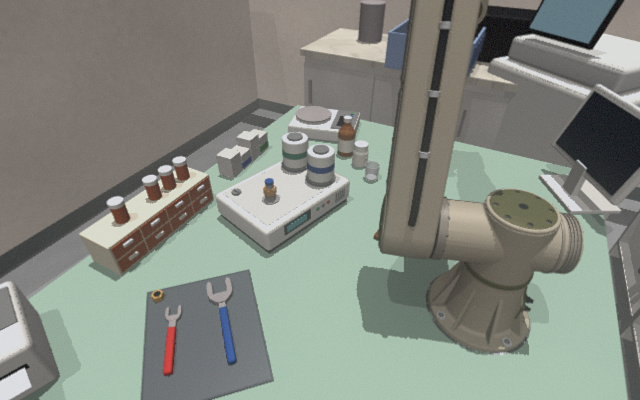

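The top view shows these candidates:
- **Blue wrench:** jaw at (240,177), handle end at (208,213). This one matches the description.
- **Small red wrench:** (200,175), too small.
- **Brown wrench lookalike:** (370,250), not meant.
- **Outlet nut with blue cap:** (315,163). The spare nut is at (219,145), and the vent plug is at (308,135).

Next is one close composite crop to check the choice.

```bash
python3 - <<'E'
from h import *
import pickle
t=pickle.load(open("top0.pkl","rb"));s=pickle.load(open("side0.pkl","rb"))
z=lambda c,u0,v0,w,h,k: cv2.resize(c["frame"][v0:v0+h,u0:u0+w],None,fx=k,fy=k,interpolation=cv2.INTER_CUBIC)
a=z(t,195,150,80,60,5);b=z(t,275,115,80,60,5)   # 400x300
c_=z(s,190,265,80,60*2,4)[:300,:]; 
c1=cv2.resize(s["frame"][270:370,190:270],(240,300),interpolation=cv2.INTER_CUBIC)
c2=cv2.resize(s["frame"][170:210,235:310],(560,300),interpolation=cv2.INTER_CUBIC)
save(np.vstack([np.hstack([a,b]),np.hstack([c1,c2])]),"crop0.png")
for u,v in((540,260),(315,163),(316,160),(240,177),(208,213)):
    print("top",u,v,pix2w(t,u,v).round(4))
E
```

```text
top 540 260 [ 0.26   -0.5432  0.7029]
top 315 163 [ 0.5793 -0.0296  0.1513]
top 316 160 [ 0.5902 -0.0331  0.1483]
top 240 177 [0.554  0.2544 0.0009]
top 208 213 [0.4195 0.3713 0.0057]
```

View pics/crop0.png

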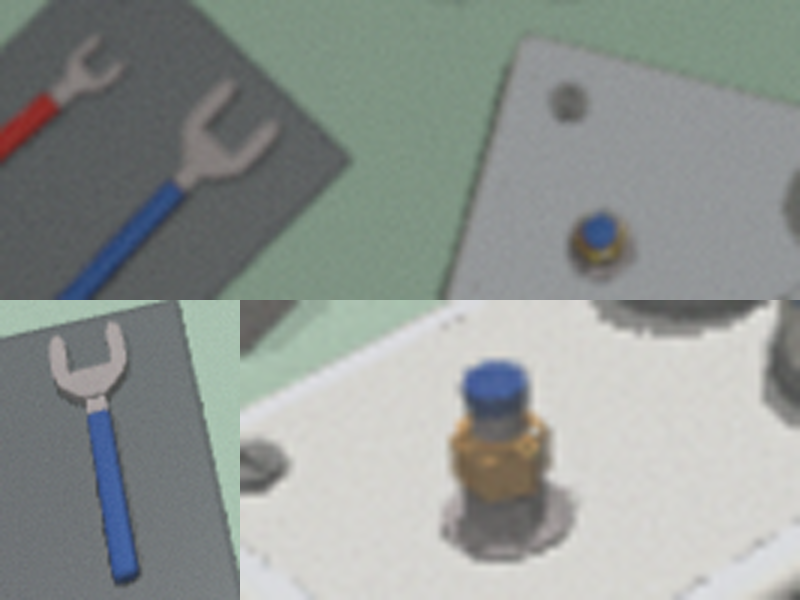

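```bash
cat >> h.py <<'E'
def cloud(c):
    K=np.array(c["K"],float);d=np.array(c["dist"],float);T=np.array(c["extrinsics"],float)
    h,w=c["depth"].shape;uv=np.stack(np.meshgrid(np.arange(w),np.arange(h)),-1).reshape(-1,1,2).astype(float)
    n=cv2.undistortPoints(uv,K,d)[:,0];Z=c["depth"].ravel()[:,None]
    P=np.hstack([n[:,:1],-n[:,1:],-np.ones((len(n),1))])*Z
    return (((P-T[:3,3])@T[:3,:3])).reshape(h,w,3)
def blue(c,lo=(100,120,40),hi=(125,255,255)):
    return cv2.inRange(cv2.cvtColor(c["frame"],cv2.COLOR_RGB2HSV),lo,hi)>0
def rays(c,u,v):
    a=pix2w(c,u,v,0.);b=pix2w(c,u,v,.3);return a,b
def tri(c1,p1,c2,p2):
    A=[];B=[]
    for c,p in((c1,p1),(c2,p2)):
        a,b=rays(c,*p);d=(b-a)/np.linalg.norm(b-a);M=np.eye(3)-np.outer(d,d);A.append(M);B.append(M@a)
    x=np.linalg.solve(sum(A),sum(B));return x,[np.linalg.norm(m@x-b) for m,b in zip(A,B)]
def wrench_pose(c,zs,box):
    """blue handle mask inside image box -> mid, axis (world, plane zs)"""
    m=blue(c);k=np.zeros_like(m);u0,v0,u1,v1=box;k[v0:v1,u0:u1]=m[v0:v1,u0:u1]
    v,u=np.nonzero(k);P=np.array([pix2w(c,a,b,zs) for a,b in zip(u,v)])[:,:2]
    r=cv2.minAreaRect(P.astype(np.float32)*1000);q=P.mean(0);w,V=np.linalg.eigh(np.cov((P-q).T));ax=V[:,1]
    t=(P-q)@ax;return q+ax*(t.max()+t.min())/2,ax,np.ptp(t),len(u)
E
python3 - <<'E'
from h import *
import pickle
t=pickle.load(open("top0.pkl","rb"));s=pickle.load(open("side0.pkl","rb"))
print("cap",tri(t,(315,161),s,(269.2,179.6)),pix2w(t,315,161,.151),pix2w(s,269.2,179.6,.151))
print("flange",tri(t,(315.4,164.6),s,(270.8,199.1)),pix2w(t,315.4,164.6,.089),pix2w(s,270.8,199.1,.089))
print("mark",pix2w(s,274.5,187.3,.126))
for n,c,b in(("top",t,(200,165,250,220)),("side",s,(205,285,245,370))):
    print(n,"wrench",wrench_pose(c,.017,b))
P=cloud(t);m=(abs(P[...,2]-.085)<.006)&(P[...,0]>.4)&(P[...,0]<.75)&(P[...,1]>-.3)&(P[...,1]<.1)
k,l,stt,ce=cv2.connectedComponentsWithStats(m.astype(np.uint8));i=1+stt[1:,4].argmax()
r=cv2.minAreaRect((P[l==i][:,:2]*1000).astype(np.float32));print("unit",r)
hsv=cv2.cvtColor(t["frame"],cv2.COLOR_RGB2HSV)
# mat corners
m=(hsv[...,2]<115)&(hsv[...,1]<60);m[:,:150]=0;m[:,270:]=0;m[:125]=0;m[245:]=0
k,l,stt,ce=cv2.connectedComponentsWithStats(m.astype(np.uint8));i=1+stt[1:,4].argmax();v,u=np.nonzero(l==i)
print("mat",cv2.minAreaRect(np.array([pix2w(t,a,b,.003)[:2]*1000 for a,b in zip(u,v)],np.float32)))
E
```

```text
cap (array([ 0.58650749, -0.029248  ,  0.15441806]), [np.float64(0.0008989632333955138), np.float64(0.0008989632333954046)]) [ 0.58630738 -0.02965393  0.151     ] [ 0.59032388 -0.0329085   0.151     ]
flange (array([ 0.58588752, -0.0292427 ,  0.08681267]), [np.float64(0.0018035821851297331), np.float64(0.001803582185129871)]) [ 0.58393714 -0.03016385  0.089     ] [ 0.58595817 -0.02636668  0.089     ]
mark [ 0.57800345 -0.03766198  0.126     ]
top wrench (array([0.4642344 , 0.33512279]), array([-0.73430949,  0.67881483]), np.float64(0.13241446023053027), 150)
side wrench (array([0.46599354, 0.33614015]), array([-0.73275825,  0.68048905]), np.float64(0.13850947716813528), 438)
unit ((587.8711547851562, -99.04623413085938), (336.9720153808594, 237.3870391845703), 73.84315490722656)
mat ((517.6574096679688, 353.69580078125), (250.77503967285156, 299.9345397949219), 45.04850387573242)
```

```bash
python3 - <<'E'
from h import *
import pickle
t=pickle.load(open("top0.pkl","rb"));s=pickle.load(open("side0.pkl","rb"))
A=np.array([.586,-.0295])
off=np.array([269.2,179.6])-w2pix(s,[*A,.151]);print("off cap side",off, "flange",np.array([270.8,199.1])-w2pix(s,[*A,.089]))
for th in range(150,260,15):
    a=np.radians(th);p=[*(A+.016*np.array([np.cos(a),np.sin(a)]))]
    print(th,[ (w2pix(s,p+[z])+off).round(1).tolist() for z in(.1076,.1266)])
f=cv2.resize(s["frame"][174:206,254:289],(770,600),interpolation=cv2.INTER_CUBIC)  # 22x, 18.75
save(f,"nut0.png")
E
```

```text
off cap side [-0.62656921 -1.06277186] flange [-0.59819651  0.60251737]
150 [[272.9, 195.2], [272.4, 189.7]]
165 [[274.1, 194.6], [273.7, 189.1]]
180 [[275.1, 193.9], [274.7, 188.4]]
195 [[275.7, 193.0], [275.3, 187.6]]
210 [[276.0, 192.1], [275.6, 186.7]]
225 [[275.9, 191.2], [275.5, 185.8]]
240 [[275.4, 190.4], [275.0, 185.0]]
255 [[274.6, 189.7], [274.1, 184.3]]
```

View pics/nut0.png

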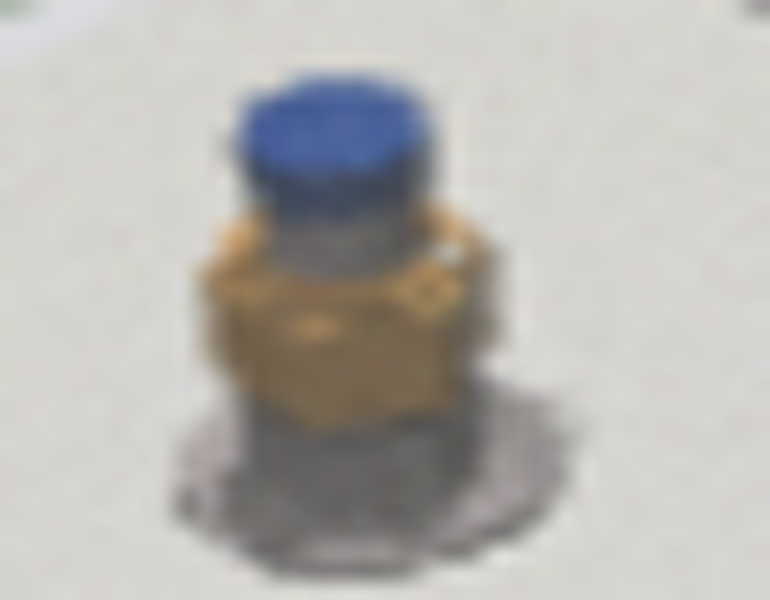

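The composite shows the correct wrench: blue handle, steel jaw opening up-right in the top view. The nut close-up has its white mark at side pixel (274.4,187.3), so one flat faces about 200–209° azimuth, and the nearest corner is at (269.2,197). The nut axis is at about (0.586,-0.0295). The unit edges predict (0.588,-0.026), so the two agree. I'll start moving now.

```bash
cat > to.py <<'E'
# usage: to.py X Y Z [AZ]  -> shift in tool units and yaw units to get there; always prints the state
import sys; from h import *
s=st();q=s["orientation"];Rm=R.from_quat([q[1],q[2],q[3],q[0]]).as_matrix()
az=np.degrees(np.arctan2(Rm[1,0],Rm[0,0]))
print("t",round(float(s["clock"]),2),"tcp",np.round(s["tcp_pos"],4),"az %.2f"%az,"tilt %.2f"%np.degrees(np.arccos(-Rm[2,2])),"j",np.round(s["joint_pos"],2),"F",np.round(s["wrist_force"],1),"M",np.round(s["ft_torque"],2),"gap %.4f"%s["finger_gap"])
if len(sys.argv)>3:
    p=np.array([float(v) for v in sys.argv[1:4]]);d=Rm.T@(p-s["tcp_pos"])/.04
    print("shift units",d.round(2),"norm",np.linalg.norm(d).round(2), "yaw units", round((az-float(sys.argv[4])+180)%360/5-36,2) if len(sys.argv)>4 else "")
E
R1='x'; python3 -m crank '[[[0.86,-0.49,0],0,-1],[[0.86,-0.49,0],0,-1],[[0.86,-0.49,0],0,-1],[[0.86,-0.49,0],0,-1],[[0.86,-0.49,0],0,-1]]' 20
python3 -m crank '[[[0.86,-0.49,0],0,-1],[[0.86,-0.49,0],0,-1],[[0.86,-0.49,0],0,-1],[[0.86,-0.49,0],0,-1],[[0.86,-0.49,0],0,-1]]'
python3 -m crank '[[[0.86,-0.49,0],0,-1],[[0.86,-0.49,0],0,-1],[[0.86,-0.49,0],0,-1],[[0.86,-0.49,0],0,-1],[[0.86,-0.49,0],0,-1]]'
python3 to.py .586 -.0295 .36 175
```

```text
clock: 0.52
tcp_pos: [0.3613, -0.3546, 0.4043]
orientation: [-0.0, 0.975, 0.221, -0.0]
wrist_force: [1.0, -0.1, 0.3]
finger_gap: 0.0855
clock: 0.93
tcp_pos: [0.4744, -0.1918, 0.4045]
orientation: [-0.0, 0.975, 0.221, -0.0]
wrist_force: [1.4, -0.2, 0.7]
finger_gap: 0.0854
clock: 1.35
tcp_pos: [0.5874, -0.0291, 0.4043]
orientation: [-0.0, 0.975, 0.221, -0.0]
wrist_force: [0.5, -0.8, -0.1]
finger_gap: 0.0853
t 1.35 tcp [ 0.5874 -0.0291  0.4043] az 25.56 tilt 0.04 j [-0.19  0.34  0.08  1.31 -0.    2.51] F [ 0.5 -0.8 -0.1] M [ 0.06 -0.03 -0.02] gap 0.0853
shift units [-0.04 -0.01  1.11] norm 1.11 yaw units -29.89
```

```bash
for i in 1; do
python3 -m crank '[[[0,0,0.2],-1,-1],[[0,0,0.2],-1,-1],[[0,0,0.2],-1,-1],[[0,0,0.2],-1,-1],[[0,0,0.2],-1,-1]]' >/dev/null
python3 -m crank '[[[0,0,0],-1,-1],[[0,0,0],-1,-1],[[0,0,0],-1,-1],[[0,0,0],-1,-1],[[0,0,0],-1,-1]]' >/dev/null
python3 -m crank '[[[0,0,0],-1,-1],[[0,0,0],-1,-1],[[0,0,0],-1,-1],[[0,0,0],-1,-1],[[0,0,0],-1,-1]]' >/dev/null
python3 -m crank '[[[0,0,0],-1,-1],[[0,0,0],-1,-1],[[0,0,0],-1,-1],[[0,0,0],-1,-1],[[0,0,0],-1,-1]]' >/dev/null
python3 -m crank '[[[0,0,0],-1,-1],[[0,0,0],-1,-1],[[0,0,0],-1,-1],[[0,0,0],-1,-1],[[0,0,0],-1,-1]]' >/dev/null
python3 -m crank '[[[0,0,0],-1,-1],[[0,0,0],-1,-1],[[0,0,0],-1,-1],[[0,0,0],-1,-1],[[0,0,0],-1,-1]]' >/dev/null
done; python3 to.py .586 -.0295 .276 175
```

```text
t 3.85 tcp [ 0.5866 -0.031   0.3641] az 175.79 tilt 0.07 j [-0.19  0.35  0.    1.22 -0.   -0.12] F [0.5 0.4 0.1] M [-0.   -0.03  0.03] gap 0.0852
shift units [0.01 0.04 2.2 ] norm 2.2 yaw units 0.16
```

```bash

python3 -m crank '[[[0,0.04,0.7],0,-1],[[0,0,0.7],0,-1],[[0,0,0.5],0,-1],[[0,0,0.3],0,-1],[[0,0,0],0,-1]]' 20 >/dev/null
python3 to.py .586 -.0295 .276
python3 -m crank '[[[0,0,0],0,0],[[0,0,0],0,0.1],[[0,0,0],0,0.2],[[0,0,0],0,0.5],[[0,0,0],0,1]]' 
python3 -m crank '[[[0,0,0],0,1],[[0,0,0],0,1],[[0,0,0],0,1],[[0,0,0],0,1],[[0,0,0],0,1]]' 20
python3 to.py .586 -.0295 .276
python3 - <<'E'
from h import *
c=shot("side");save(cv2.resize(c["frame"][130:230,210:343],(798,600),interpolation=cv2.INTER_CUBIC),"grip.png")
E
```

```text
t 4.27 tcp [ 0.5853 -0.0292  0.2729] az 175.54 tilt 0.40 j [-0.19  0.41 -0.15  1.02 -0.   -0.11] F [-0.8 -1.3 -0.2] M [-0.03  0.03 -0.01] gap 0.0853
shift units [-0.02 -0.01 -0.08] norm 0.08 yaw units 
clock: 4.68
tcp_pos: [0.5873, -0.0296, 0.2781]
orientation: [0.001, 0.039, 0.999, -0.0]
wrist_force: [-0.4, -0.4, 2.1]
finger_gap: 0.0337
clock: 5.1
tcp_pos: [0.5873, -0.0296, 0.278]
orientation: [0.001, 0.039, 0.999, -0.0]
wrist_force: [0.1, -0.9, 7.0]
finger_gap: 0.0337
t 5.1 tcp [ 0.5873 -0.0296  0.278 ] az 175.53 tilt 0.14 j [-0.19  0.4  -0.14  1.02 -0.   -0.11] F [ 0.1 -0.9  7. ] M [-0.04  0.04 -0.09] gap 0.0337
shift units [0.03 0.   0.05] norm 0.06 yaw units
```

View pics/grip.png

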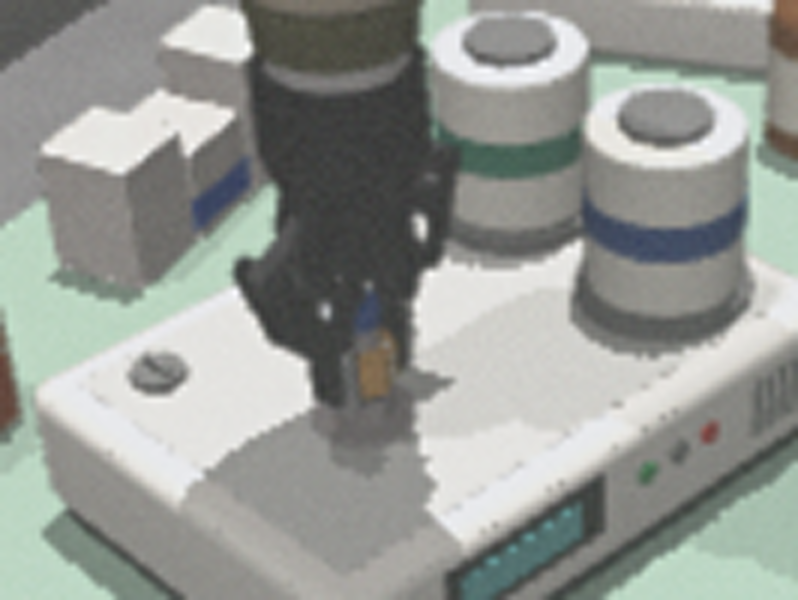

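The fingers straddle the nut at crop (375,370), clear of the tube. The gap reads 33.7 mm, a few degrees off the flats. I'll turn now, watching the torque.

```bash

python3 -m crank '[[[0,0,0],0.8,1],[[0,0,0],1,1],[[0,0,0],1,1],[[0,0,0],1,1],[[0,0,0],1,1]]' 25 >/dev/null; python3 to.py
python3 -m crank '[[[0,0,0],1,1],[[0,0,0],1,1],[[0,0,0],1,1],[[0,0,0],1,1],[[0,0,0],1,1]]' >/dev/null; python3 to.py
python3 -m crank '[[[0,0,0],1,1],[[0,0,0],1,1],[[0,0,0],1,1],[[0,0,0],1,1],[[0,0,0],0.5,1]]' >/dev/null; python3 to.py
```

```text
t 5.57 tcp [ 0.5875 -0.0289  0.2779] az 151.35 tilt 0.19 j [-0.19  0.4  -0.14  1.02  0.    0.31] F [1.4 3.3 4.5] M [ 0.69 -0.16  0.12] gap 0.0335
t 5.98 tcp [ 0.588  -0.0284  0.2778] az 126.39 tilt 0.31 j [-0.19  0.4  -0.14  1.02  0.    0.75] F [3.7 6.3 3.3] M [ 1.15 -0.72  0.09] gap 0.0336
t 6.4 tcp [ 0.5886 -0.0281  0.2777] az 103.94 tilt 0.41 j [-0.18  0.4  -0.14  1.02  0.    1.14] F [5.9 7.4 0.9] M [ 1.41 -1.2   0.17] gap 0.0337
```

```bash
cat > chk.py <<'E'
import sys,subprocess
o=subprocess.run(["python3","to.py"],capture_output=True,text=True).stdout;print(o.strip())
from h import *
sys.exit(abs(st()["ft_torque"][2])>float(sys.argv[1]))
E
python3 -m crank '[[[0.05,0.06,0],0,1],[[0,0,0],0.5,1],[[0,0,0],0.5,1]]' >/dev/null; python3 chk.py .3 &&
python3 -m crank '[[[0,0,0],0.5,1],[[0,0,0],0.5,1]]' >/dev/null && python3 chk.py .3 &&
python3 -m crank '[[[0,0,0],0.5,1],[[0,0,0],0.5,1]]' >/dev/null && python3 chk.py .3 &&
python3 -m crank '[[[0,0,0],0.5,1],[[0,0,0],0.5,1]]' >/dev/null && python3 chk.py .3 &&
python3 -m crank '[[[0,0,0],0.5,1],[[0,0,0],0.5,1]]' >/dev/null && python3 chk.py .3 &&
python3 -m crank '[[[0,0,0],0.5,1],[[0,0,0],0.5,1]]' >/dev/null && python3 chk.py .3 
```

```text
t 6.65 tcp [ 0.5895 -0.027   0.2776] az 98.98 tilt 0.17 j [-0.18  0.41 -0.14  1.02 -0.    1.23] F [2.  0.4 3. ] M [-0.02 -0.39  0.08] gap 0.0335False
```

```bash
sed -i 's/sys.exit(abs(\(.*\)))$/sys.exit(int(abs(\1)))/' chk.py; tail -1 chk.py
python3 -m crank '[[[0,0,0],0.5,1],[[0,0,0],0.5,1]]' >/dev/null && python3 chk.py .3 &&
python3 -m crank '[[[0,0,0],0.5,1],[[0,0,0],0.5,1]]' >/dev/null && python3 chk.py .3 &&
python3 -m crank '[[[0,0,0],0.5,1],[[0,0,0],0.5,1]]' >/dev/null && python3 chk.py .3 &&
python3 -m crank '[[[0,0,0],0.5,1],[[0,0,0],0.5,1]]' >/dev/null && python3 chk.py .3 &&
python3 -m crank '[[[0,0,0],0.5,1],[[0,0,0],0.5,1]]' >/dev/null && python3 chk.py .3 
```

```text
sys.exit(int(abs(st()["ft_torque"][2])>float(sys.argv[1])))
t 6.82 tcp [ 0.5897 -0.027   0.2776] az 93.97 tilt 0.19 j [-0.18  0.41 -0.14  1.02  0.    1.32] F [3.4 0.3 3.1] M [-0.   -0.51  0.1 ] gap 0.0336
t 6.98 tcp [ 0.5898 -0.0271  0.2776] az 88.97 tilt 0.21 j [-0.18  0.41 -0.14  1.02  0.    1.41] F [2.8 0.1 1.2] M [ 0.06 -0.64  0.11] gap 0.0335
t 7.15 tcp [ 0.59   -0.0271  0.2776] az 83.97 tilt 0.24 j [-0.18  0.41 -0.14  1.02  0.    1.49] F [3.7 0.5 1.9] M [ 0.04 -0.84  0.06] gap 0.0337
t 7.32 tcp [ 0.5901 -0.0271  0.2776] az 78.97 tilt 0.26 j [-0.18  0.41 -0.14  1.02  0.    1.58] F [5.5 0.1 0.6] M [ 0.02 -0.94  0.05] gap 0.0337
t 7.48 tcp [ 0.5903 -0.0271  0.2776] az 73.97 tilt 0.28 j [-0.18  0.41 -0.14  1.02  0.    1.67] F [ 5.   0.3 -0.1] M [ 0.08 -1.05  0.13] gap 0.0335
```

```bash

python3 -m crank '[[[0.01,0.04,0],0.5,1],[[0,0,0],0.5,1]]' >/dev/null && python3 chk.py .3 &&
python3 -m crank '[[[0,0,0],0.5,1],[[0,0,0],0.5,1]]' >/dev/null && python3 chk.py .3 &&
python3 -m crank '[[[0,0,0],0.5,1],[[0,0,0],0.5,1]]' >/dev/null && python3 chk.py .3 &&
python3 -m crank '[[[0,0,0],0.5,1],[[0,0,0],0.5,1]]' >/dev/null && python3 chk.py .3 &&
python3 -m crank '[[[0,0,0],0.5,1],[[0,0,0],0.5,1]]' >/dev/null && python3 chk.py .3 &&
python3 -m crank '[[[0,0,0],0.5,1],[[0,0,0],0.5,1]]' >/dev/null && python3 chk.py .3 &&
python3 -m crank '[[[0,0,0],0.5,1],[[0,0,0],0.5,1]]' >/dev/null && python3 chk.py .3
```

```text
t 7.65 tcp [ 0.5911 -0.0272  0.2775] az 68.96 tilt 0.14 j [-0.18  0.41 -0.13  1.03 -0.    1.76] F [1.3 0.2 2.8] M [-0.11 -0.34  0.05] gap 0.0332
t 7.82 tcp [ 0.5912 -0.0273  0.2775] az 63.96 tilt 0.16 j [-0.18  0.41 -0.13  1.02 -0.    1.84] F [ 2.5 -0.4  2.2] M [-0.15 -0.51  0.04] gap 0.0336
t 7.98 tcp [ 0.5913 -0.0273  0.2775] az 58.96 tilt 0.19 j [-0.18  0.41 -0.13  1.02 -0.    1.93] F [ 3.3 -0.7  2.1] M [-0.19 -0.58  0.07] gap 0.0334
t 8.15 tcp [ 0.5915 -0.0274  0.2774] az 53.95 tilt 0.21 j [-0.18  0.41 -0.13  1.02 -0.    2.02] F [ 2.7 -2.   1.4] M [-0.27 -0.62  0.14] gap 0.0336
t 8.32 tcp [ 0.5916 -0.0275  0.2775] az 48.95 tilt 0.23 j [-0.18  0.41 -0.13  1.02 -0.    2.11] F [ 4.3 -2.4  1.1] M [-0.39 -0.8   0.11] gap 0.0335
t 8.48 tcp [ 0.5917 -0.0276  0.2774] az 43.94 tilt 0.25 j [-0.18  0.41 -0.13  1.02 -0.    2.19] F [ 5.3 -1.4 -0.2] M [-0.45 -0.86  0.13] gap 0.0335
t 8.65 tcp [ 0.5919 -0.0278  0.2774] az 38.94 tilt 0.27 j [-0.18  0.41 -0.13  1.02 -0.    2.28] F [ 5.5 -2.5  0.3] M [-0.54 -0.96  0.29] gap 0.0338
```

```bash

python3 -m crank '[[[0,0,0],0.2,1]]' >/dev/null && python3 chk.py .45 &&
python3 -m crank '[[[0,0,0],0.2,1]]' >/dev/null && python3 chk.py .45 &&
python3 -m crank '[[[0,0,0],0.2,1]]' >/dev/null && python3 chk.py .45 &&
python3 -m crank '[[[0,0,0],0.2,1]]' >/dev/null && python3 chk.py .45
```

```text
t 8.73 tcp [ 0.592  -0.0277  0.2774] az 37.98 tilt 0.29 j [-0.18  0.41 -0.13  1.02 -0.    2.3 ] F [ 5.3 -2.1 -1.5] M [-0.38 -1.1   0.3 ] gap 0.0336
t 8.82 tcp [ 0.5922 -0.0276  0.2774] az 37.04 tilt 0.32 j [-0.18  0.41 -0.13  1.02 -0.    2.31] F [ 7.4  0.  -1.7] M [-0.23 -1.46  0.26] gap 0.0330
t 8.9 tcp [ 0.5922 -0.0276  0.2774] az 36.03 tilt 0.31 j [-0.18  0.41 -0.13  1.02 -0.    2.33] F [ 6.5 -1.7 -1.4] M [-0.4  -1.24  0.3 ] gap 0.0331
t 8.98 tcp [ 0.5922 -0.0277  0.2774] az 35.03 tilt 0.32 j [-0.18  0.41 -0.13  1.02 -0.    2.35] F [ 7.3 -1.2 -1.3] M [-0.38 -1.39  0.32] gap 0.0326
```

```bash

python3 -m crank '[[[0.01,0.03,0],0.2,1]]' >/dev/null && python3 chk.py .45 &&
python3 -m crank '[[[0,0,0],0.2,1]]' >/dev/null && python3 chk.py .45 &&
python3 -m crank '[[[0,0,0],0.2,1]]' >/dev/null && python3 chk.py .45 &&
python3 -m crank '[[[0,0,0],0.2,1]]' >/dev/null && python3 chk.py .45 &&
python3 -m crank '[[[0,0,0],0.2,1]]' >/dev/null && python3 chk.py .45
```

```text
t 9.07 tcp [ 0.5927 -0.028   0.2774] az 34.04 tilt 0.23 j [-0.18  0.41 -0.13  1.02  0.    2.37] F [3.8 1.8 1. ] M [ 0.32 -0.5   0.1 ] gap 0.0323
t 9.15 tcp [ 0.5928 -0.028   0.2774] az 33.02 tilt 0.23 j [-0.18  0.41 -0.13  1.02  0.    2.38] F [ 5.6 -0.2  0.6] M [-0.   -1.14  0.03] gap 0.0319
t 9.23 tcp [ 0.5928 -0.028   0.2774] az 32.02 tilt 0.24 j [-0.18  0.41 -0.13  1.02  0.    2.4 ] F [ 4.6 -1.2  1. ] M [-0.07 -1.12  0.1 ] gap 0.0318
t 9.32 tcp [ 0.5928 -0.028   0.2775] az 31.01 tilt 0.25 j [-0.18  0.41 -0.13  1.02  0.    2.42] F [ 5.7 -0.6  0.5] M [-0.11 -1.19  0.26] gap 0.0316
t 9.4 tcp [ 0.5928 -0.028   0.2775] az 30.01 tilt 0.25 j [-0.18  0.41 -0.13  1.02 -0.    2.44] F [ 6.  -1.1  0.5] M [-0.17 -1.14  0.19] gap 0.0317
```

```bash

python3 -m crank '[[[0.01,0.02,0],0.2,1]]' >/dev/null && python3 chk.py .4 &&
python3 -m crank '[[[0,0,0],0.2,1]]' >/dev/null && python3 chk.py .4 &&
python3 -m crank '[[[0,0,0],0.2,1]]' >/dev/null && python3 chk.py .4 &&
python3 -m crank '[[[0,0,0],0.2,1]]' >/dev/null && python3 chk.py .4 &&
python3 -m crank '[[[0,0,0],0.2,1]]' >/dev/null && python3 chk.py .4
```

```text
t 9.48 tcp [ 0.593  -0.0283  0.2774] az 29.02 tilt 0.17 j [-0.18  0.41 -0.13  1.03  0.    2.45] F [1.6 1.2 3.4] M [ 0.22 -0.36  0.24] gap 0.0315
t 9.57 tcp [ 0.593  -0.0283  0.2775] az 28.03 tilt 0.16 j [-0.18  0.41 -0.13  1.03  0.    2.47] F [ 4.9 -0.2  2.7] M [ 0.07 -0.99  0.46] gap 0.0313
```

```bash

python3 -m crank '[[[0,0,0],0.2,1]]' >/dev/null; python3 chk.py .55 &&
python3 -m crank '[[[0,0,0],0.1,1]]' >/dev/null && python3 chk.py .55
```

```text
t 9.65 tcp [ 0.593  -0.0283  0.2775] az 27.02 tilt 0.17 j [-0.18  0.41 -0.13  1.03  0.    2.49] F [ 5.1 -0.5  2.8] M [ 0.03 -1.11  0.6 ] gap 0.0315
```

Firm stop felt: Mz 0.6 at azimuth 27°, with the gap at its minimum of 31.3–31.5 mm, so the pads are square on the flats at about 28°. Releasing now.

```bash

python3 -m crank '[[[0,0,0],0,1],[[0,0,0],0,0.3],[[0,0,0],0,0],[[0,0,0],0,-1],[[0,0,0],0,-1]]' >/dev/null; python3 to.py
python3 -m crank '[[[0,0,-0.5],0,-1],[[0,0,-1],0,-1],[[0,0,-1],0,-1]]' >/dev/null; python3 to.py .4904 .3108 .40 137.2
python3 - <<'E'
from h import *
D=np.array([[175.5,.5873,-.0296],[151.3,.5875,-.0289],[126.4,.588,-.0284],[103.9,.5886,-.0281],[94,.5897,-.0270],[74,.5903,-.0271],[64,.5912,-.0273],[44,.5917,-.0276],[34,.5927,-.0280],[28,.5930,-.0283]])
a=np.radians(D[:,0]-90);n=np.c_[np.cos(a),np.sin(a)];b=(n*D[:,1:]).sum(1)
for A in(n,np.c_[n,np.ones(len(n))]):
    x,*_=np.linalg.lstsq(A,b,rcond=None);print(x.round(4),((A@x-b)*1e3).round(1))
# wrench points: from two-camera mean mid handle
m=np.array([.4651,.3356]);ax=np.array([.7335,-.6797]);print("grip x=-95:",m+.036*ax,"origin",m+.131*ax)
E
```

```text
t 10.07 tcp [ 0.591  -0.0282  0.2757] az 27.01 tilt 0.20 j [-0.18  0.41 -0.13  1.03 -0.    2.49] F [ 0.6  0.5 -0.2] M [ 0.03 -0.02  0.05] gap 0.0654
t 10.32 tcp [ 0.5907 -0.0281  0.3753] az 27.01 tilt 0.42 j [-0.18  0.36  0.04  1.26 -0.    2.49] F [ 1.5 -1.3  0. ] M [-0.01 -0.11 -0.  ] gap 0.0851
shift units [ 1.61 -8.69 -0.59] norm 8.86 yaw units -22.04
[ 0.5895 -0.0301] [-0.3 -0.   0.2  0.4 -0.4  0.1 -0.3  0.2 -0.1 -0.1]
[ 5.893e-01 -3.010e-02  2.000e-04] [-0.1  0.   0.2  0.4 -0.5  0.  -0.3  0.3 -0.   0. ]
grip x=-95: [0.491506  0.3111308] origin [0.5611885 0.2465593]
```

```bash

python3 -m crank '[[[0.16,-0.87,0],0,-1],[[0.16,-0.87,0],0,-1],[[0.16,-0.87,0],0,-1],[[0.16,-0.87,0],0,-1],[[0.16,-0.87,0],0,-1]]' >/dev/null
python3 -m crank '[[[0.16,-0.87,0],0,-1],[[0.16,-0.87,0],0,-1],[[0.16,-0.87,0],0,-1],[[0.16,-0.87,0],0,-1],[[0.16,-0.87,0],0,-1]]' >/dev/null
python3 -m crank '[[[0,0,0.14],-1,-1],[[0,0,0.14],-1,-1],[[0,0,0.14],-1,-1],[[0,0,0.14],-1,-1],[[0,0,0.14],-1,-1]]' >/dev/null
python3 -m crank '[[[0,0,0.14],-1,-1],[[0,0,0.14],-1,-1],[[0,0,0.14],-1,-1],[[0,0,0.14],-1,-1],[[0,0,0.14],-1,-1]]' >/dev/null
python3 -m crank '[[[0,0,0.14],-1,-1],[[0,0,0.14],-1,-1],[[0,0,0.14],-1,-1],[[0,0,0.14],-1,-1],[[0,0,0.14],-1,-1]]' >/dev/null
python3 -m crank '[[[0,0,0.14],-1,-1],[[0,0,0.14],-1,-1],[[0,0,0.14],-1,-1],[[0,0,0.14],-1,-1],[[0,0,0.14],-1,-1]]' >/dev/null
python3 -m crank '[[[0,0,0],-1,-1],[[0,0,0],-1,-1],[[0,0,0],0,-1]]' >/dev/null
python3 to.py .4915 .3111 .18 137.2
python3 - <<'E'
from h import *
c=shot("side");k=c["frame"][140:370,120:330];save(cv2.resize(k,(546,598),interpolation=cv2.INTER_CUBIC),"wr1.png")
E
```

```text
t 13.07 tcp [0.4902 0.3104 0.2638] az 137.14 tilt 0.16 j [ 0.43  0.4  -0.18  0.99 -0.    1.17] F [ 1.1  0.2 -0.1] M [ 0.01 -0.03  0.01] gap 0.0854
shift units [-0.01  0.04  2.09] norm 2.09 yaw units -0.01
```

View pics/wr1.png

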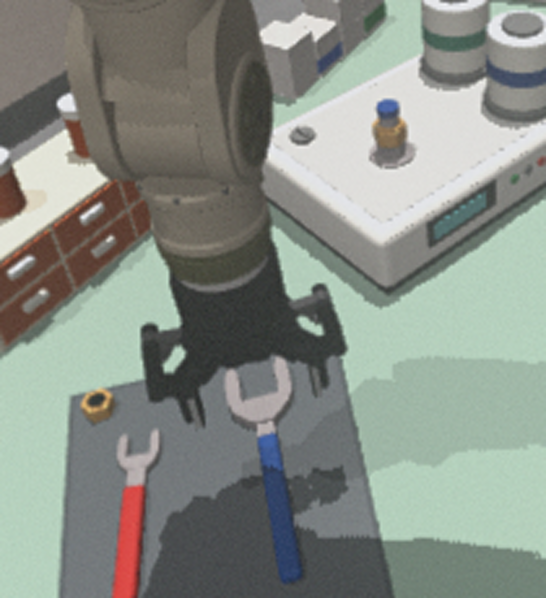

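```bash

python3 -m crank '[[[0,0.03,0.8],0,-1],[[0,0,0.7],0,-1],[[0,0,0.4],0,0],[[0,0,0.2],0,0],[[0,0,0],0,0]]' 40 >/dev/null; python3 to.py .4915 .3111 .178
python3 -m crank '[[[0,0,0],0,0.5],[[0,0,0],0,1],[[0,0,0],0,1],[[0,0,0],0,1],[[0,0,0],0,1]]' 40 >/dev/null; python3 to.py .4915 .3111 .178
```

```text
t 13.53 tcp [0.4906 0.3111 0.1785] az 136.94 tilt 0.27 j [ 0.43  0.49 -0.28  0.81 -0.    1.18] F [ 0.3 -0.1  0.1] M [0.02 0.01 0.03] gap 0.0514
shift units [-0.02  0.02  0.01] norm 0.03 yaw units 
t 13.95 tcp [0.4925 0.312  0.1823] az 137.03 tilt 0.18 j [ 0.43  0.49 -0.28  0.81 -0.    1.18] F [-0.2 -1.4  6.8] M [-0.05  0.04  0.03] gap 0.0162
shift units [ 0.   -0.03  0.11] norm 0.11 yaw units
```

```bash

python3 -m crank '[[[0,0,0],0,0.4],[[0,0,0.15],0,0.4],[[0,0,0],0,0.4]]' 40 >/dev/null; python3 to.py
python3 -m crank '[[[0,0,0],0,1],[[0,0,0],0,1],[[0,0,0],0,1],[[0,0,0],0,1]]' 100 >/dev/null; python3 to.py
python3 -m crank '[[[0,0,-0.2],0,1],[[0,0,-0.8],0,1],[[0,0,-1],0,1],[[0,0,-0.5],0,1]]' >/dev/null; python3 to.py
python3 - <<'E'
from h import *
c=shot("side");k=c["frame"][190:390,120:330];save(cv2.resize(k,(630,600),interpolation=cv2.INTER_CUBIC),"wr2.png")
E
```

```text
t 14.2 tcp [0.4923 0.3119 0.1763] az 137.04 tilt 0.15 j [ 0.43  0.49 -0.28  0.79 -0.    1.18] F [-1.9 -0.8 14.2] M [-0.31  0.6  -0.01] gap 0.0256
t 14.53 tcp [0.4926 0.312  0.177 ] az 137.04 tilt 0.22 j [ 0.43  0.49 -0.28  0.79 -0.    1.18] F [-1.5 -2.8 17.5] M [-0.44  0.56 -0.03] gap 0.0152
t 14.87 tcp [0.4919 0.3118 0.2772] az 137.05 tilt 0.07 j [ 0.43  0.39 -0.16  1.02  0.    1.18] F [ 1.9  1.2 -3. ] M [ 0.14 -0.03 -0.06] gap 0.0155
```

View pics/wr2.png

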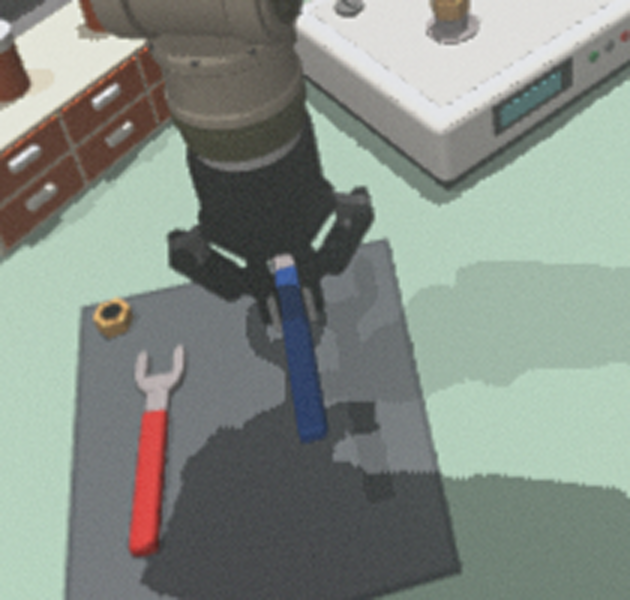

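The wrench is held by its handle: blue from about crop (285,265) to (312,437), with the neck just visible above. I'll check its level and lengthwise position from depth.

```bash
cat > lev.py <<'E'
from h import *
s=st();q=s["orientation"];Rm=R.from_quat([q[1],q[2],q[3],q[0]]).as_matrix();p=np.array(s["tcp_pos"])
c=shot("side");P=cloud(c);m=blue(c)&(c["depth"]>0)
L=(P-p)@Rm   # tool frame
k=m&(abs(L[...,1])<.02)&(L[...,2]>.10)&(L[...,2]<.22)&(L[...,0]>-.06)&(L[...,0]<.14)
Q=L[k];print(len(Q),"x range",Q[:,0].min().round(4),Q[:,0].max().round(4),"y mean",np.median(Q[:,1]).round(4))
# top surface per x bin (smallest z in tool = highest)
for a in np.arange(-.05,.12,.015):
    b=Q[(Q[:,0]>=a)&(Q[:,0]<a+.015)]
    if len(b)>4: print(round(a,3),len(b),"top z",np.percentile(b[:,2],15).round(4),"y",np.median(b[:,1]).round(4))
E
python3 lev.py; python3 to.py .4894 .0225 .30 148.5
```

```text
347 x range -0.0348 0.1032 y mean 0.0007
-0.035 33 top z 0.159 y 0.0014
-0.02 9 top z 0.1582 y 0.0004
0.01 28 top z 0.1591 y 0.0004
0.025 44 top z 0.1586 y 0.0009
0.04 49 top z 0.1587 y 0.0012
0.055 45 top z 0.1587 y 0.0012
0.07 55 top z 0.1584 y 0.0001
0.085 63 top z 0.1586 y 0.0006
0.1 20 top z 0.1609 y 0.0001
t 14.97 tcp [0.493  0.3123 0.2782] az 137.05 tilt 0.37 j [ 0.43  0.39 -0.16  1.01  0.    1.18] F [-0.   0.5 -1.8] M [0.14 0.04 0.01] gap 0.0154
shift units [-4.87 -5.36 -0.56] norm 7.27 yaw units -2.29
```

Level and straight. The jaw centre is 97 mm ahead of the tool, and the handle length checks at 138 mm. Next I'll align the yaw to 148° and go to the pre-insertion point.

```bash

python3 -m crank '[[[0,0,-0.2],-0.73,1],[[0,0,-0.2],-0.73,1],[[0,0,-0.1],-0.73,1],[[0,0,0],0,1]]' >/dev/null; python3 to.py .4564 .0531 .30 148
```

```text
t 15.3 tcp [0.4913 0.3115 0.2932] az 148.08 tilt 0.13 j [ 0.43  0.38 -0.13  1.06  0.    0.98] F [ 0.4 -0.3 -1.7] M [ 0.09 -0.   -0.06] gap 0.0152
shift units [-2.68 -5.94 -0.16] norm 6.52 yaw units 0.02
```

```bash

python3 -m crank '[[[-0.3,-0.66,0],0,1],[[-0.3,-0.66,0],0,1],[[-0.3,-0.66,0],0,1],[[-0.3,-0.66,0],0,1],[[-0.3,-0.66,0],0,1]]' >/dev/null
python3 -m crank '[[[-0.3,-0.66,0],0,1],[[-0.3,-0.66,0.1],0,1],[[-0.3,-0.66,0.1],0,1],[[-0.27,-0.65,0],0,1],[[0,0,0],0,1]]' >/dev/null
python3 to.py .4564 .0531 .2835 148
python3 lev.py | head -3
python3 - <<'E'
from h import *
c=shot("side");k=c["frame"][140:260,190:350];save(cv2.resize(k,(800,600),interpolation=cv2.INTER_CUBIC),"ins1.png")
E
```

```text
t 16.13 tcp [0.4549 0.0506 0.2845] az 147.61 tilt 0.30 j [-0.06  0.17 -0.45  0.96 -0.    0.5 ] F [-0.4  0.7 -2.8] M [ 0.09  0.07 -0.04] gap 0.0151
shift units [0.   0.07 0.02] norm 0.08 yaw units -0.08
9 x range 0.0561 0.078 y mean -0.0023
0.055 8 top z 0.1582 y -0.0021
```

View pics/ins1.png

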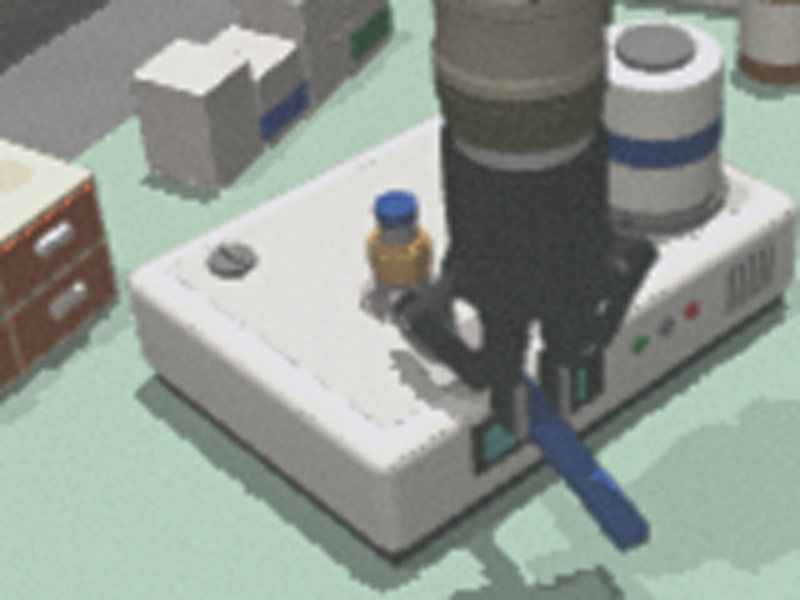

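The wrench handle runs out of the jaws at crop (580,450), and the nut at (398,250) stands clear ahead of it. I'll correct sideways 2.8 mm and slide in.

```bash

python3 -m crank '[[[0,0.07,0.02],-0.06,1],[[0,0,0],0,1],[[-0.2,0,0],0,1],[[-0.2,0,0],0,1],[[0,0,0],0,1]]' >/dev/null; python3 to.py .5072 .0213 .2835 148
python3 -m crank '[[[-0.2,0,0],0,1],[[-0.2,0,0],0,1],[[0,0,0],0,1]]' >/dev/null; python3 to.py .5072 .0213 .2835 148
```

```text
t 16.65 tcp [0.4736 0.0478 0.2861] az 148.32 tilt 0.15 j [-0.07  0.2  -0.41  0.96 -0.    0.48] F [ 0.8  0.3 -1.5] M [ 0.03  0.01 -0.  ] gap 0.0154
shift units [-1.06 -0.12  0.07] norm 1.07 yaw units 0.06
t 16.9 tcp [0.4865 0.0386 0.2858] az 148.21 tilt 0.08 j [-0.09  0.22 -0.38  0.97 -0.    0.47] F [ 0.1 -1.3 -2.7] M [-0.26  0.19 -0.17] gap 0.0152
shift units [-0.67 -0.09  0.06] norm 0.68 yaw units 0.04
```

```bash

python3 -m crank '[[[0,-0.09,0.05],0,1],[[-0.15,0,0],0,1],[[-0.15,0,0],0,1],[[0,0,0],0,1]]' >/dev/null; python3 to.py .5072 .0213 .2835 148
python3 -m crank '[[[-0.15,0,0],0,1],[[-0.12,0,0],0,1],[[0,0,0],0,1]]' >/dev/null; python3 to.py .5072 .0213 .2835 148
```

```text
t 17.23 tcp [0.4948 0.0294 0.2842] az 148.26 tilt 0.12 j [-0.1   0.23 -0.37  0.97 -0.    0.45] F [ 1.   0.3 -2.4] M [ 0.05  0.06 -0.01] gap 0.0155
shift units [-0.37 -0.01  0.02] norm 0.37 yaw units 0.05
t 17.48 tcp [0.5039 0.0239 0.2841] az 148.27 tilt 0.09 j [-0.11  0.25 -0.35  0.97 -0.    0.44] F [-0.3  0.3 -2.8] M [0.06 0.01 0.03] gap 0.0152
shift units [-0.11 -0.01  0.02] norm 0.11 yaw units 0.05
```

```bash

python3 -m crank '[[[-0.1,0,0],0,1],[[0,0,0],0,1]]' >/dev/null; python3 to.py .5072 .0213 .2835 148
python3 -m crank '[[[-0.01,0.207,0],1,1],[[-0.01,0.207,0],1,1]]' >/dev/null; python3 to.py .5202 .0373 .2835 138
python3 - <<'E'
import numpy as np
for a in range(148,40,-5):
    r=np.radians(a);print(a,(np.array([.5895,-.0301])+.097*np.array([np.cos(r),np.sin(r)])).round(4),end="; ")
E
```

```text
t 17.65 tcp [0.5067 0.0221 0.2839] az 148.28 tilt 0.04 j [-0.11  0.25 -0.34  0.97 -0.    0.44] F [-0.3  0.1 -2.4] M [ 0.1   0.02 -0.  ] gap 0.0149
shift units [-0.02 -0.01  0.01] norm 0.02 yaw units 0.06
t 17.82 tcp [0.516  0.0358 0.2839] az 138.08 tilt 0.05 j [-0.09  0.27 -0.32  0.98  0.    0.65] F [ 1.  -0.7 -3. ] M [-0.15  0.13  0.47] gap 0.0153
shift units [-0.05  0.1   0.01] norm 0.11 yaw units 0.02
148 [0.5072 0.0213]; 143 [0.512  0.0283]; 138 [0.5174 0.0348]; 133 [0.5233 0.0408]; 128 [0.5298 0.0463]; 123 [0.5367 0.0513]; 118 [0.544  0.0555]; 113 [0.5516 0.0592]; 108 [0.5595 0.0622]; 103 [0.5677 0.0644]; 98 [0.576 0.066]; 93 [0.5844 0.0668]; 88 [0.5929 0.0668]; 83 [0.6013 0.0662]; 78 [0.6097 0.0648]; 73 [0.6179 0.0627]; 68 [0.6258 0.0598]; 63 [0.6335 0.0563]; 58 [0.6409 0.0522]; 53 [0.6479 0.0474]; 48 [0.6544 0.042 ]; 43 [0.6604 0.0361];
```

```bash

python3 -m crank '[[[-0.03,0.2,0],1,1],[[-0.02,0.207,0],1,1],[[-0.02,0.207,0],1,1]]' >/dev/null; python3 to.py .5367 .0513 .2835 123
python3 -m crank '[[[-0.02,0.207,0],1,1],[[-0.02,0.207,0],1,1]]' >/dev/null; python3 to.py .5516 .0592 .2835 113
```

```text
t 18.07 tcp [0.5353 0.0517 0.2836] az 123.21 tilt 0.20 j [-0.05  0.31 -0.26  1.    0.    0.94] F [-2.1  4.9 -1.3] M [1.04 0.37 0.7 ] gap 0.0154
shift units [-0.03  0.02  0.  ] norm 0.04 yaw units 0.04
t 18.23 tcp [0.5503 0.0595 0.2837] az 113.26 tilt 0.30 j [-0.04  0.34 -0.22  1.01  0.    1.13] F [-1.8  9.1 -1.2] M [1.67 0.4  0.8 ] gap 0.0152
shift units [-0.02  0.03  0.  ] norm 0.03 yaw units 0.05
```

```bash

python3 -m crank '[[[0.04,0.207,0],1,1],[[0,0.207,0],1,1],[[0,0.207,0],1,1]]' >/dev/null; python3 to.py .5677 .0644 .2835 98
python3 -m crank '[[[0,0.207,0],1,1],[[-0.01,0.207,0],1,1],[[-0.01,0.207,0],1,1]]' >/dev/null; python3 to.py .6013 .0662 .2835 83
```

```text
t 18.48 tcp [0.5744 0.0677 0.284 ] az 98.22 tilt 0.09 j [-0.02  0.38 -0.16  1.03  0.    1.41] F [ 1.6  1.1 -2.7] M [ 0.3  -0.32  0.82] gap 0.0155
shift units [-0.06 -0.18  0.01] norm 0.19 yaw units 0.04
t 18.73 tcp [0.5998 0.0683 0.2842] az 83.24 tilt 0.18 j [-0.02  0.43 -0.09  1.05  0.    1.67] F [ 3.4  2.8 -2.3] M [ 0.63 -0.65  0.96] gap 0.0152
shift units [-0.05  0.04  0.02] norm 0.07 yaw units 0.05
```

```bash

python3 -m crank '[[[-0.02,0.207,0],1,1],[[-0.02,0.207,0],1,1],[[-0.01,0.207,0],1,1]]' >/dev/null; python3 to.py .6258 .0598 .2835 68
python3 -m crank '[[[-0.01,0.207,0],1,1],[[-0.01,0.207,0],1,1],[[-0.01,0.207,0],1,1],[[0,0,0],0,1],[[0,0,0],0,1]]' >/dev/null; python3 to.py .6479 .0474 .2835 53
```

```text
t 18.98 tcp [0.6243 0.0619 0.2845] az 68.28 tilt 0.35 j [-0.03  0.47 -0.02  1.07  0.    1.92] F [ 5.4  5.8 -2.8] M [ 1.28 -1.13  1.03] gap 0.0150
shift units [-0.04  0.05  0.03] norm 0.07 yaw units 0.06
t 19.4 tcp [0.6468 0.0495 0.2849] az 53.46 tilt 0.49 j [-0.05  0.51  0.04  1.1   0.    2.16] F [ 9.   6.4 -3.9] M [ 1.39 -1.75  0.72] gap 0.0151
shift units [-0.03  0.05  0.03] norm 0.07 yaw units 0.09
```

```bash

python3 -m crank '[[[0.06,-0.05,0],0,1],[[0,-0.1,0],-0.5,1],[[0,-0.1,0],-0.5,1],[[0,0,0],0,1]]' >/dev/null; python3 to.py .6426 .0526 .2835 58
python3 - <<'E'
from h import *
c=shot("side");k=c["frame"][150:240,190:310];save(cv2.resize(k,(800,600),interpolation=cv2.INTER_CUBIC),"end1.png")
E
```

```text
t 19.73 tcp [0.6391 0.0555 0.2847] az 58.49 tilt 0.35 j [-0.04  0.49  0.02  1.09 -0.    2.08] F [ 6.8 -3.9 -3.3] M [-0.73 -1.44  0.91] gap 0.0154
shift units [-0.02  0.11  0.03] norm 0.12 yaw units 0.1
```

View pics/end1.png

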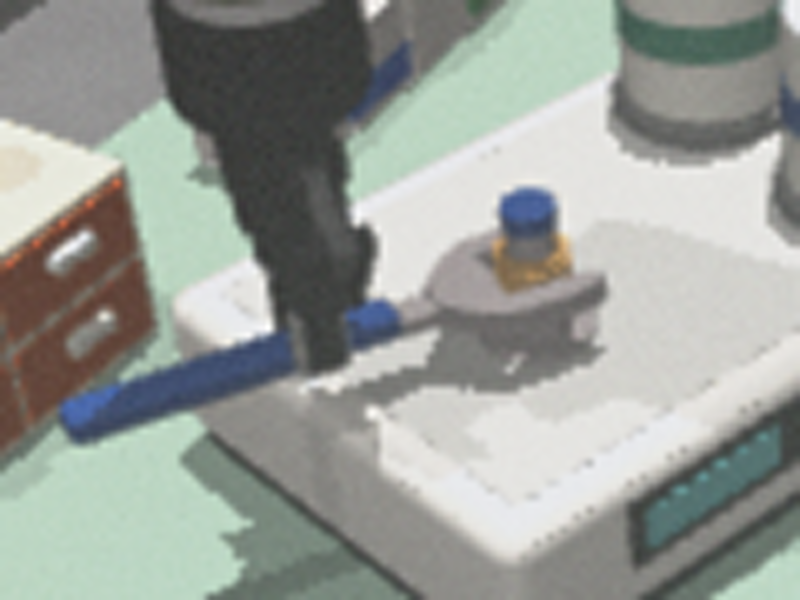

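```bash

python3 -m crank '[[[0,0.04,0],-0.15,1],[[0,0,0],0,1]]' >/dev/null; python3 to.py 
python3 -m crank '[[[0,0.03,0],-0.1,1],[[0,0,0],0,1]]' >/dev/null; python3 to.py
```

```text
t 19.95 tcp [0.6397 0.0549 0.2842] az 59.09 tilt 0.15 j [-0.04  0.5   0.02  1.09 -0.    2.07] F [ 3.2 -0.9 -2.7] M [-0.13 -0.86  0.47] gap 0.0152
t 20.12 tcp [0.6399 0.0547 0.2839] az 59.58 tilt 0.05 j [-0.04  0.5   0.02  1.1   0.    2.06] F [ 3.2  1.2 -2.1] M [ 0.33 -0.51  0.17] gap 0.0151
```

Forces are nearly zero, so the wrench sits free on the flats. The picture shows the jaw at (520,285) round the nut with the tube clear. Drawing it off now.

```bash

python3 -m crank '[[[0.1,0,0],0,1],[[0.15,0,0],0,1],[[0,0,0],0,1]]' >/dev/null; python3 to.py 
python3 -m crank '[[[0.25,0,0],0,1],[[0.25,0,0],0,1],[[0,0,0],0,1]]' >/dev/null; python3 to.py
```

```text
t 20.37 tcp [0.6447 0.0631 0.2834] az 59.52 tilt 0.10 j [-0.03  0.51  0.04  1.1  -0.    2.08] F [ 1.7 -1.5 -2.7] M [-0.01 -0.19  0.1 ] gap 0.0147
t 20.62 tcp [0.6556 0.0822 0.2837] az 59.64 tilt 0.08 j [0.   0.53 0.08 1.12 0.   2.1 ] F [ 0.   0.8 -2.7] M [ 0.02 -0.03  0.04] gap 0.0150
```

```bash

python3 -m crank '[[[0.4,0,0],0,1],[[0.5,0,0],0,1],[[0,0,-0.3],0,1],[[0,0,-0.3],0,1]]' >/dev/null; python3 to.py .4926 .312 .24 137.05
python3 - <<'E'
from h import *
c=shot("side");k=c["frame"][172:208,250:298];save(cv2.resize(k,(800,600),interpolation=cv2.INTER_CUBIC),"nut1.png")
E
```

```text
t 20.95 tcp [0.6731 0.113  0.3067] az 59.66 tilt 0.16 j [0.05 0.56 0.19 1.2  0.   2.15] F [ 0.6 -0.  -2.5] M [ 0.03 -0.08  0.01] gap 0.0155
shift units [ 2.02 -6.4   1.68] norm 6.92 yaw units -15.48
```

View pics/nut1.png

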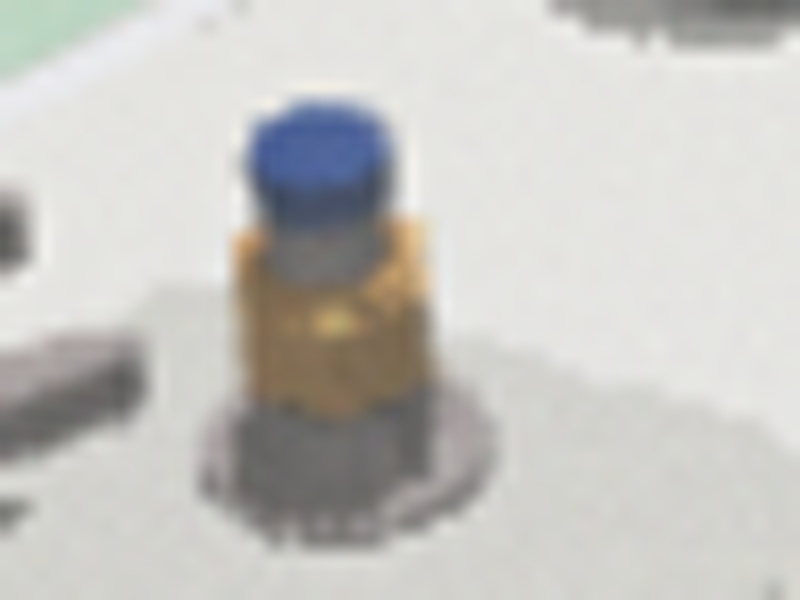

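The wrench is off, with its jaw at the left edge of the crop, and the nut is intact. The white mark now faces away from the camera, as expected. Carrying the wrench back to its place on the mat.

```bash

python3 -m crank '[[[0.25,-0.8,0],0,1],[[0.25,-0.8,0],0,1],[[0.25,-0.8,0],0,1],[[0.25,-0.8,0],0,1],[[0.25,-0.8,0],0,1]]' >/dev/null
python3 -m crank '[[[0.25,-0.8,0],0,1],[[0.25,-0.8,0],0,1],[[0.25,-0.8,0],0,1],[[0,0,0],-1,1],[[0,0,0],-1,1]]' >/dev/null
python3 -m crank '[[[0,0,0],-1,1],[[0,0,0],-1,1],[[0,0,0],-1,1],[[0,0,0],-1,1],[[0,0,0],-1,1]]' >/dev/null
python3 -m crank '[[[0,0,0.3],-1,1],[[0,0,0.3],-1,1],[[0,0,0.3],-1,1],[[0,0,0.3],-1,1],[[0,0,0.3],-1,1]]' >/dev/null
python3 -m crank '[[[0,0,0],-1,1],[[0,0,0],-1,1],[[0,0,0],-1,1],[[0,0,0],-0.5,1],[[0,0,0],0,1]]' >/dev/null
python3 to.py .4926 .312 .179 137.05; python3 lev.py | head -8
```

```text
t 23.08 tcp [0.4929 0.3102 0.2476] az 137.11 tilt 0.02 j [ 0.42  0.42 -0.2   0.95  0.    1.17] F [-0.1  0.8 -2.4] M [0.06 0.06 0.01] gap 0.0153
shift units [0.04 0.03 1.72] norm 1.72 yaw units 0.01
340 x range -0.0351 0.1029 y mean 0.0009
-0.035 30 top z 0.1594 y 0.0004
-0.02 6 top z 0.1589 y -0.0023
0.01 30 top z 0.1594 y 0.0018
0.025 45 top z 0.1591 y 0.0007
0.04 48 top z 0.1585 y 0.0012
0.055 49 top z 0.1588 y 0.0006
0.07 51 top z 0.1585 y 0.0007
```

```bash

python3 -m crank '[[[0,0,0.6],0,1],[[0,0,0.6],0,1],[[0,0,0.4],0,1],[[0,0,0.08],0,1],[[0,0,0],0,1]]' >/dev/null; python3 to.py 
python3 -m crank '[[[0,0,0.04],0,1],[[0,0,0],0,1]]' >/dev/null; python3 to.py
python3 -m crank '[[[0,0,0.04],0,1],[[0,0,0],0,1]]' >/dev/null; python3 to.py
```

```text
t 23.55 tcp [0.4923 0.3097 0.1794] az 136.99 tilt 0.18 j [ 0.42  0.49 -0.28  0.81 -0.    1.17] F [ 0.7  0.1 -2.6] M [ 0.13  0.02 -0.03] gap 0.0152
t 23.72 tcp [0.4938 0.3104 0.1802] az 137.02 tilt 0.12 j [ 0.42  0.49 -0.28  0.8  -0.    1.17] F [ 0.3  0.2 -2.6] M [0.09 0.05 0.03] gap 0.0156
t 23.88 tcp [0.4935 0.3102 0.1783] az 137.03 tilt 0.10 j [ 0.42  0.49 -0.28  0.8  -0.    1.17] F [ 0.4 -0.5 -2.5] M [ 0.06  0.05 -0.01] gap 0.0154
```

```bash

python3 -m crank '[[[0,0,0.04],0,1],[[0,0,0],0,1]]' >/dev/null; python3 to.py
python3 -m crank '[[[0,0,0.03],0,1],[[0,0,0],0,1]]' >/dev/null; python3 to.py
```

```text
t 24.05 tcp [0.4935 0.3102 0.177 ] az 137.04 tilt 0.11 j [ 0.42  0.49 -0.28  0.8  -0.    1.17] F [-2.3 -0.1  2.7] M [-0.13  0.25  0.  ] gap 0.0154
t 24.22 tcp [0.4934 0.3102 0.177 ] az 137.04 tilt 0.13 j [ 0.42  0.49 -0.28  0.8  -0.    1.17] F [-4.2 -2.3 12.1] M [-0.46  0.89 -0.01] gap 0.0156
```

On the mat at 0.177, the same height as at pickup. Releasing, rising and checking.

```bash

python3 -m crank '[[[0,0,-0.04],0,0.7],[[0,0,0],0,0.4],[[0,0,0],0,0],[[0,0,0],0,-1],[[0,0,0],0,-1]]' 20 >/dev/null; python3 to.py
python3 -m crank '[[[0,0,-0.3],0,-1],[[0,0,-1],0,-1],[[0,0,-1],0,-1],[[0,0,-1],0,-1],[[0,0,0],0,-1]]' >/dev/null; python3 to.py
python3 -m crank '[[[0,0,0],0,-1],[[0,0,0],0,-1],[[0,0,0],0,-1]]' >/dev/null
python3 - <<'E'
from h import *
c=shot("side");save(c["frame"],"fin.png")
v,u=np.nonzero(blue(c)[290:380,195:260]);b=(195+u.min(),290,195+u.max()+1,290+v.max()+1)
m,ax,l,n=wrench_pose(c,.017,(200,285,245,370));print("handle mid",m.round(4),ax.round(3),l.round(4))
P=cloud(c);k=blue(c);k[:270]=0;k[:,:195]=0;k[:,260:]=0;k&=c["depth"]>0
print("handle z pct",np.percentile(P[k][:,2],[10,50,90]).round(4))
d=(m-np.array([.5177,.3537]));a=np.radians(135.05);print("in mat", d@[np.cos(a),np.sin(a)], d@[-np.sin(a),np.cos(a)])
E
```

```text
t 24.63 tcp [0.4932 0.31   0.1761] az 137.04 tilt 0.01 j [ 0.42  0.49 -0.28  0.8  -0.    1.17] F [-0.3 -0.7 -1. ] M [-0.   -0.03 -0.02] gap 0.0611
t 25.05 tcp [0.4955 0.3111 0.3167] az 137.05 tilt 0.76 j [ 0.42  0.36 -0.1   1.09 -0.    1.17] F [ 1.1 -0.   1.2] M [ 0.06 -0.11  0.  ] gap 0.0856
handle mid [0.4675 0.3352] [-0.73   0.683] 0.1394
handle z pct [0.0147 0.0165 0.0183]
in mat 0.022453074346435488 0.04862312817323998
```

View pics/fin.png

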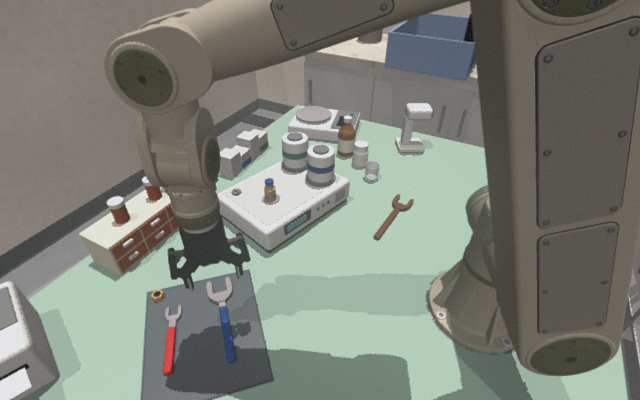

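The blue wrench lies flat on the mat from (219,285) to (231,358), released. The small wrench, spare nut and bottles are where they were. Handing in.

```bash
python3 -c "
from workcell import env
print(env.hand_in(), env.get_state()['clock'])"
```

```text
the job is handed in; nothing more can be done
the job is handed in; nothing more can be done
```

The outlet joint is made up and the job is handed in, at about 25 s on the robot clock when I last read it.

**What I did**
- **Finger-tight:** I ran the nut down with the fingers to a firm stop. The torque rose from about 0.1 to 0.6 N m, with the pads square on the flats at 28°.
- **Quarter turn:** I slid the blue wrench on with almost no force. The tool turned 95°, of which about 5° is play in the jaw. The nut's free-play centre was 148° before and about 59.5° after, so the nut turned about 89°.
- **Taking the wrench off:** I backed it off to the middle of its play, where torque on the nut was about zero, and drew it off straight.
- **Laying it down:** I lowered the wrench onto the mat until it touched, then released it.

**Last checks**
- **Wrench:** The handle top is at about 16.5 mm, so it lies flat. Its middle is over the mat, about 22 and 49 mm from the mat's centre along its two sides. The fingers are open and clear.
- **Other things:** In the picture, everything else on the bench looks unmoved.

**What disagreed or could not be confirmed**
- **Nut axis:** The camera estimate was about 3 mm off the one I got from gripping the nut. I used the gripped one, which fitted to 0.5 mm.
- **Fingers slipping:** They were about 8–10° off the flats at first and slipped square at the stop.
- **Ferrule turn:** It was not seen directly. The white mark ended facing away from the camera, so the quarter turn rests on the measured wrench and nut angles alone.

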